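# Nest the empty part tubs in the return dock

## Robot

A 6-joint arm with a two-finger parallel gripper is mounted at the origin on the work surface. World frame = base frame: x ahead of the robot, y to its left, z up, the work surface at z = 0. Lengths are in m, angles in rad, forces in N, time in s.
With the tool pointing down it reaches from about 0.3 to 0.875 m from the base axis. Payload 6.4 kg.
Tool frame: the origin (TCP) lies between the finger pads; the fingertips stand 19 mm ahead of it and the grasp point (between the pads) is the TCP (ctrl.tips_ahead is the z of the fingertips in the tool frame, in m); z points along the fingers, y is the line along which they close (so a half turn about z gives the same grasp; the last joint's range is limited). The gripper opens to 85 mm and grips with 20 to 120 N. Pads are 22 mm wide; open, the fingers measure 114 mm over their backs; the gripper's body (76 mm by 85 mm) begins 54 mm behind the grasp point. The pads swing forward as they close: fully open they stand 13 mm farther back than shut.
Start: joints at [-1.435, 0.181, 1.607, -0, 1.354, -0.206], TCP at [0.193, -0.542, 0.25] pointing down, gripper open.
Joint ranges: [-2.99, 2.99], [-0.89, 2.07], [0.3, 2.58], [-1.14, 4.28], [0, 2.63], [-3.12, 3.12]. Speed limits (rad/s): [2.57, 2.57, 3.01, 3.14, 3.14, 3.14].

## Interface

Orientations are given as a unit quaternion [w, x, y, z].
In Python, from bench import readout, vision, ctrl gives the robot as it stands.
- The arm moves only by the tool play_rows, never from a script. Its arguments are lists of equal length, an entry for each row: "xyz": the shift along the tool's x, y, z in mm, a list of three; "rot": the turn, a rotation vector about the tool's x, y, z in rad, a list of three; "grip": the opening, from 0 (shut) to 1 (fully open). In form: {"xyz": [[x, y, z], ...], "rot": [[rx, ry, rz], ...], "grip": [grip, ...]}. A call has exactly 10 rows; each row is the pose to reach, as a shift and turn from the pose commanded when the call began, along the tool's axes at that moment; what a row does not reach only later rows make up. A row lasts 1/8 s, in which the tool goes at most 62.5 mm and 10.7 degrees, less where a joint would pass 70% of its speed; a pose out of reach is approached as far as the arm can. A call with a gripper value outside its range is refused whole. The fingers move at their own pace and stop on an object; the grip force is fixed at half the most. Time passes only in rows, so rows that repeat a pose let the fingers close, or fill a call up. It gives the time, the measured TCP pose, the force, the opening and the grip force at its end, in the units of the state.
- readout.get_obs(): the state, without advancing time (a new reading comes with each control period).
- vision.camera(name): name is "side" or "top"; returns a dict with "color" (400x640x3 uint8, red, green, blue), "depth" (400x640 float32, m along the optical axis (not along the pixel's ray), 0 where there is no reading), "camera_matrix" (3x3 intrinsics, pixels), "extrinsics" (4x4, takes a point from camera to world coordinates). Camera axes: x right, y down, z forward; pixel columns grow to the right and rows downward; lengths in m; the calibration is good to about 2 mm. A picture is of the moment at which its call begins.
- ctrl.hand_in(): hands the job in; it is judged then, once.
The state is a dict: "time_s": time; "q": joint angles; "dq": joint speeds; "joint_efforts": joint torques, N m; "eef_pos": TCP position; "eef_rot": TCP orientation; "wrist_force": force on the tool from outside, world axes, zero at the start; "torque": the same for the moment, N m; "opening": opening from 0.0 (shut) to 1.0 (fully open); "grasp_force": force on a finger pad.
Only numpy, scipy, OpenCV 4.12 (cv2) and the standard library are available. Lean on these libraries where they do the work, as an engineer would, in place of code of your own. Each camera call takes 0.05 s, during which the arm holds its last target. There are 200 camera calls.

## Task

Put the two empty square tubs, the blue one that stands and the orange one that lies on its side, back into the red return dock as one upright nested stack, in either order. The dock grips with sprung bars, so press the stack down until each tub is fully home, its collar down on the rim below all round, then let go. Leave the grey tub full of parts, the green board panel and the screwdriver where they are.

Things in the scene. Friction and masses are not known exactly. Their poses are not given: they have to be found in the camera images.
- dock: Red return dock, fixed: a tub shaped like the empties, mouth up, on a 130 mm square, 12 mm thick plate. Origin: centre of the plate's underside; z up; x, y along the tub's sides. Black spring housings on its +x and -x sides reach 42 mm from the axis, up to 77 mm above the bench; inside the collar there, two sprung yellow rubber bars rub on the tub put in.
- dock_rim (a point): Centre of the dock's mouth at rim height, 82 mm above the bench; axes as the dock's. The first tub is home when its origin is 44 mm below this point. Just let go it stays about 9 mm too high; pressing it straight down takes 2 to 9 N, growing with depth, and it stays where pressed to; when the collar meets the rim the force rises steeply.
- tub_up: Blue empty tub, 90 g, loose, upright at the start. Square, 70 mm high, walls 2.5 mm: tapers from 40 mm at the base to 56 mm at 44 mm height, then a shoulder and an upright collar, 64 mm square outside, 59 mm inside, from 44 to 70 mm. Nested, the collar rests on the rim below (26 mm per tub, 1.5 mm play a side); all four turns fit. Origin: centre of underside; z out of the mouth; x, y along sides.
- tub_up_rim (a point): Centre of the blue tub's mouth, 70 mm from its origin along z, axes as the tub's. The other tub is fully home in it when that tub's origin is 44 mm below this point.
- tub_down: Orange empty tub, same shape, mass and axes as the blue one. At the start it lies on its +x side, on collar edge and base edge: its z axis (mouth) points sideways and 0.266 rad (15 degrees) above level, its y axis is level, the collar faces across y (64 mm apart) are upright. Collar centre: 57 mm from the origin along z, 34 mm above the bench. Turning it 75 degrees about its y axis stands it up.
- tub_down_rim (a point): Centre of the orange tub's mouth, 70 mm from its origin along z, axes as the tub's. The other tub is fully home in it when that tub's origin is 44 mm below this point.
- full_tub: Bystander: grey tub of the same shape, full of cylindrical parts, 300 g, standing upright. Origin: centre of its underside. Not to be moved.
- board_panel: Bystander: green circuit board panel with yellow and black components, 90 x 170 mm, 22 mm high. Origin: centre of its underside.
- driver: Bystander: screwdriver lying flat, 170 mm long, handle towards its -x. Origin near its middle.
There are look-alikes about, which are no part of the job. What is meant by the tub_down is not turquoise, and is the larger of those in its own colour.

How it is judged:
At the end, for the whole second after the job is handed in: One tub sits in the red dock and the other sits in it: each is within 3 mm of the height at which its collar rests on the rim below (origin 44 mm below that rim), within 4 mm of centred along both sides, upright within 4 degrees (0.07 rad), at rest and let go. The order is free (((z of tub_up in the frame of dock_rim between -0.047 and -0.041 m and x of tub_up in the frame of dock_rim between -0.004 and 0.004 m and y of tub_up in the frame of dock_rim between -0.004 and 0.004 m and angle between each of tub_up, tub_down's own z axis and vertical below 0.07 rad and z of tub_down in the frame of tub_up_rim between -0.047 and -0.041 m and x of tub_down in the frame of tub_up_rim between -0.004 and 0.004 m and y of tub_down in the frame of tub_up_rim between -0.004 and 0.004 m) or (z of tub_down in the frame of dock_rim between -0.047 and -0.041 m and x of tub_down in the frame of dock_rim between -0.004 and 0.004 m and y of tub_down in the frame of dock_rim between -0.004 and 0.004 m and angle between each of tub_down, tub_up's own z axis and vertical below 0.07 rad and z of tub_up in the frame of tub_down_rim between -0.047 and -0.041 m and x of tub_up in the frame of tub_down_rim between -0.004 and 0.004 m and y of tub_up in the frame of tub_down_rim between -0.004 and 0.004 m)) and linear speed of each of tub_up, tub_down below 0.02 m/s and contact force between the fingers and tub_up below 0.1 N and contact force between the fingers and tub_down below 0.1 N); the robot touches nothing.
It fails at once if the full grey tub is moved by more than 30 mm (distance of full_tub from where it was at the start of the episode above 0.03 m).
It fails at once if the board panel or the screwdriver is moved by more than 30 mm (distance of any of board_panel, driver from where it was at the start of the episode above 0.03 m).
It also fails if it takes over 72 s, if anything falls off the work surface, if the arm or the gripper's body presses on something with over 40 N, if the wrist force passes 120 N, or if a joint passes its speed limit or range.

## Working session

There is one attempt and no reset: what is moved stays moved. The work goes in short steps, Python scripts to look and compute and a tool call to move; the robot and the scene stay as the last step left them, time stands still between calls to the robot, and variables do not carry over. Pictures are saved under pics/ and viewed, at most 10 in all, crops included, and the job is handed in when it is done.

Besides the shell and the picture viewer there is one more tool, called after "Emit:" as name(argument=value, ...) on one line, values as JSON. play_rows: Moves the arm, as the interface text tells. Its arguments: {"type":"object","properties":{"xyz":{"type":"array","items":{"type":"array","items":{"type":"number"}}},"rot":{"type":"array","items":{"type":"array","items":{"type":"number"}}},"grip":{"type":"array","items":{"type":"number"}}},"required":["xyz","rot","grip"]}

```bash
mkdir -p pics
cat > h.py <<'E'
import numpy as np, cv2
from bench import readout, vision, ctrl
from scipy.spatial.transform import Rotation as R
def cloud(c):
    K=c["camera_matrix"];d=c["depth"];v,u=np.indices(d.shape)
    p=np.stack([(u-K[0,2])/K[0,0]*d,(v-K[1,2])/K[1,1]*d,d],-1)
    T=c["extrinsics"];return p@T[:3,:3].T+T[:3,3]
def save(n,img): cv2.imwrite("pics/"+n,cv2.cvtColor(img,cv2.COLOR_RGB2BGR))
E
python3 - <<'E'
from h import *
a=vision.camera("top");b=vision.camera("side")
np.savez("first.npz",**{f"{n}_{k}":v for n,c in(("top",a),("side",b)) for k,v in c.items() if k in("color","depth","camera_matrix","extrinsics")})
save("top.png",a["color"]);save("side.png",b["color"])
for c in(a,b):print(c["camera_matrix"].round(1).tolist(),c["extrinsics"].round(3).tolist(),(c["depth"]==0).mean())
print(readout.get_obs())
E
```

```text
[[402.4, 0.0, 321.7], [0.0, 402.4, 202.8], [0.0, 0.0, 1.0]] [[-0.017, -0.989, 0.144, 0.448], [-0.999, 0.022, 0.033, -0.01], [-0.036, -0.143, -0.989, 0.913], [0.0, 0.0, 0.0, 1.0]] 0.0038671875
[[476.6, 0.0, 320.1], [0.0, 476.6, 196.0], [0.0, 0.0, 1.0]] [[0.985, -0.141, 0.101, 0.472], [-0.173, -0.732, 0.66, -0.751], [-0.019, -0.667, -0.745, 0.917], [0.0, 0.0, 0.0, 1.0]] 0.003984375
{'time_s': 0.1, 'q': array([-1.43531859e+00,  1.81480446e-01,  1.60789167e+00, -4.53876226e-06,
        1.35382038e+00, -2.06305954e-01]), 'dq': array([-1.30770742e-04, -2.55404850e-03, -1.32498136e-03,  2.36417330e-05,
        1.45796432e-04, -2.97787079e-04]), 'joint_efforts': array([ 1.26729028e-04, -4.45882308e+01, -3.52239382e+01, -1.89995385e-04,
        4.07593354e-03,  3.38127597e-05]), 'eef_pos': array([ 0.19266936, -0.54126501,  0.24947442]), 'eef_rot': array([-7.99499756e-04,  9.85433092e-01,  1.70061701e-01,  2.61082427e-05]), 'wrist_force': array([ 0.13551982, -0.53915075, -0.20034519]), 'torque': array([ 0.04795176, -0.01750751,  0.00542145]), 'grasp_force': 0.0, 'opening': 1.002782656534083}
```

View pics/top.png

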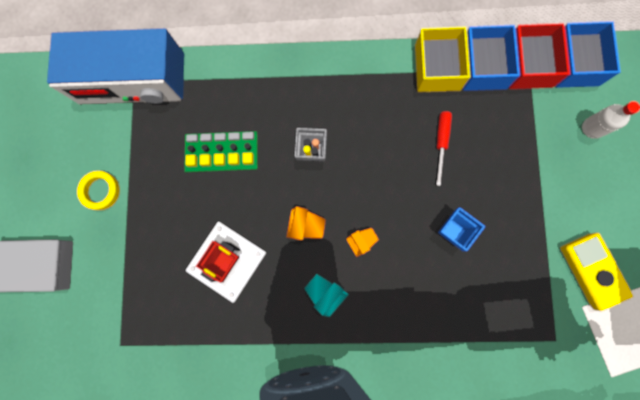

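View pics/side.png

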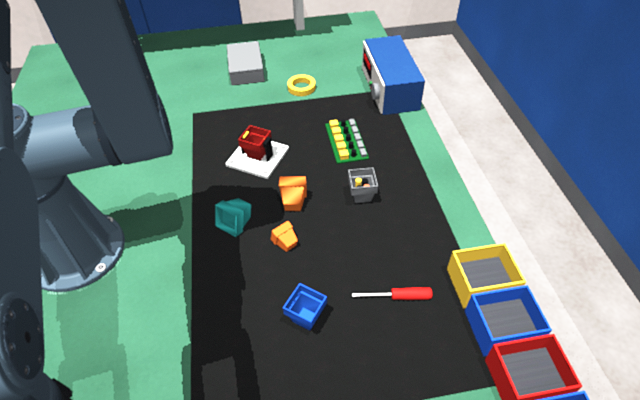

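The top view shows three lying tubs: large orange (306,224), small orange (362,241) and turquoise (326,294). There is one standing blue tub (461,229), which is separate from the blue bins in the back corner (495,50 and 592,50). The dock is at (222,260), the grey tub at (311,146), the board at (221,151) and the driver at (442,150). In the side view, the large orange tub is at (292,192), the small one at (285,236), the blue tub at (305,306) and the dock at (256,145).

I choose orange (306,224) and blue (461,229), and will check the choice in one close crop.

```bash
cat > meas.py <<'E'
from h import *
D=np.load("first.npz")
def cam(n): return {k:D[f"{n}_{k}"] for k in("color","depth","camera_matrix","extrinsics")}
A,B=cam("top"),cam("side")
save("crop.png",np.hstack([cv2.resize(A["color"][190:330,270:410],(400,400),interpolation=cv2.INTER_CUBIC),cv2.resize(B["color"][110:250,200:340],(400,400),interpolation=cv2.INTER_CUBIC)]))
H={"orange":(8,22),"blue":(100,125),"red":(170,190)}
def pts(c,col,box):
    h=cv2.cvtColor(c["color"],cv2.COLOR_RGB2HSV);lo,hi=H[col]
    hh=h[...,0].astype(int); m=((hh>=lo)&(hh<=hi)) if col!="red" else ((hh>=170)|(hh<=6))
    m&=(h[...,1]>110)&(h[...,2]>40)
    k=np.zeros_like(m);k[box[1]:box[3],box[0]:box[2]]=1;m&=k.astype(bool)&(c["depth"]>0)
    return cloud(c)[m]
for n,col,ba,bb in(("orange","orange",(280,195,335,250),(270,165,315,217)),("small","orange",(340,220,385,262),(265,217,305,255)),("blue","blue",(430,200,492,260),(275,275,335,335)),("dock","red",(190,220,260,300),(230,120,280,165))):
    for s,c,b in(("top",A,ba),("side",B,bb)):
        p=pts(c,col,b);print(n,s,len(p),np.percentile(p,[2,50,98],axis=0).round(3).tolist())
        z=np.percentile(p[:,2],98)
        q=p[p[:,2]>z-.012] 
        r=cv2.minAreaRect((q[:,:2]*1000).astype(np.float32));print("  toprect",len(q),r)
        r=cv2.minAreaRect((p[:,:2]*1000).astype(np.float32));print("  allrect",r)
E
python3 meas.py
```

```text
orange top 1077 [[0.499, 0.016, 0.001], [0.527, 0.057, 0.053], [0.565, 0.097, 0.07]]
  toprect 398 ((530.4306640625, 64.35586547851562), (36.806884765625, 64.04950714111328), 77.71033477783203)
  allrect ((532.4190673828125, 55.91360855102539), (85.83258056640625, 78.09996795654297), 79.24732971191406)
orange side 657 [[0.497, 0.015, -0.0], [0.526, 0.051, 0.048], [0.561, 0.117, 0.07]]
  toprect 208 ((529.5560913085938, 66.65071105957031), (35.720577239990234, 62.70123291015625), 80.40418243408203)
  allrect ((526.93994140625, 79.068115234375), (133.2375030517578, 74.58235931396484), 83.24024963378906)
small top 642 [[0.463, -0.1, 0.0], [0.492, -0.066, 0.034], [0.519, -0.037, 0.051]]
  toprect 238 ((491.456787109375, -65.55271911621094), (45.659141540527344, 30.6274471282959), 29.848373413085938)
  allrect ((494.09130859375, -70.56422424316406), (55.790748596191406, 67.05284881591797), 29.61827278137207)
small side 305 [[0.458, -0.098, -0.001], [0.483, -0.075, 0.021], [0.516, -0.01, 0.05]]
  toprect 73 ((490.8751220703125, -67.0313720703125), (48.350887298583984, 34.472511291503906), 
[... 674 characters left out ...]
 -250.54119873046875), (102.02025604248047, 93.42793273925781), 50.57593536376953)
dock top 845 [[0.416, 0.2, 0.014], [0.453, 0.249, 0.049], [0.489, 0.277, 0.084]]
  toprect 179 ((451.9654846191406, 238.41673278808594), (63.177249908447266, 68.5362548828125), 57.2132682800293)
  allrect ((450.51605224609375, 239.35548400878906), (63.18480682373047, 71.99775695800781), 57.176368713378906)
dock side 712 [[0.41, 0.197, 0.008], [0.449, 0.232, 0.061], [0.489, 0.294, 0.083]]
  toprect 243 ((451.37738037109375, 238.54830932617188), (68.2306137084961, 80.20352935791016), 55.98646545410156)
  allrect ((446.3641662597656, 286.65069580078125), (88.25373077392578, 191.17047119140625), 5.872186183929443)
```

View pics/crop.png

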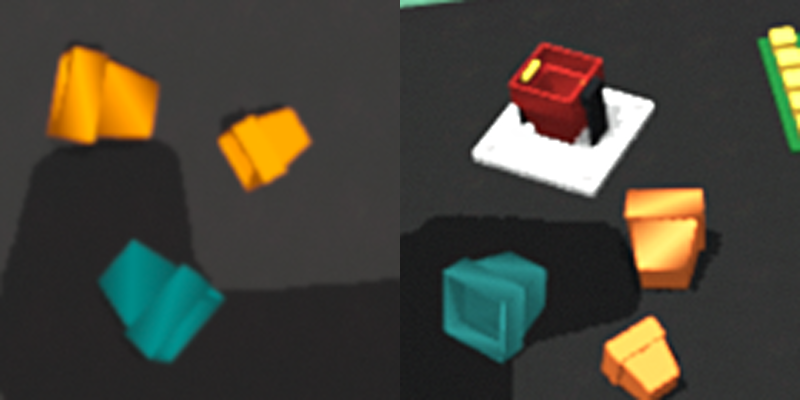

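The crop confirms the choice. The large orange tub (left half, 105,95) has a 64 mm collar at its +y end, so its mouth faces +y; the small one measures about 46 mm. Both views agree on these positions (mm):

| Item | Position (x, y) | Angle | Rim height |
|---|---|---|---|
| Blue tub | (510, -272.5) | 50° | ~71 |
| Dock | (452, 238.5) | 57° | ~83 |
| Orange collar | about (530, 65) | mouth azimuth ~79° | top ~69 |

The heights match the text. I'll take the blue tub first.

```bash
cat >> h.py <<'E'
def q2R(q): return R.from_quat([q[1],q[2],q[3],q[0]])
def tool(yaz,tilt=0,):  # y_t azimuth deg; tool z down, then tilted by 'tilt' deg about tool y
    y=np.array([np.cos(np.radians(yaz)),np.sin(np.radians(yaz)),0]);z=np.array([0,0,-1.]);x=np.cross(y,z)
    return R.from_matrix(np.c_[x,y,z])*R.from_euler("y",tilt,degrees=True)
def to(p,Rt):
    o=readout.get_obs();R0=q2R(o["eef_rot"])
    print("shift",R0.inv().apply(np.array(p)-o["eef_pos"]*1000).round(1),"rot",(R0.inv()*Rt).as_rotvec().round(3))
def st():
    o=readout.get_obs();print(o["time_s"],(o["eef_pos"]*1000).round(1),q2R(o["eef_rot"]).as_matrix().round(3).tolist(),"q",o["q"].round(2),o["wrist_force"].round(1),o["opening"])
E
python3 -c "
from h import *
print(ctrl.tips_ahead);to([510,-272.5,150],tool(-40));to([510,-272.5,64],tool(-40))"
```

```text
0.019
shift [ 389.  -146.7   99.8] rot [-0.001 -0.001 -0.531]
shift [ 389.  -146.6  185.8] rot [-0.001 -0.001 -0.531]
```

Emit:
play_rows(xyz=[[56,-21,14],[112,-42,28],[167,-63,43],[222,-84,57],[278,-105,71],[334,-126,86],[389,-146.7,100],[389,-146.7,100],[389,-146.7,100],[389,-146.7,100]], rot=[[0,0,-0.08],[0,0,-0.16],[0,0,-0.24],[0,0,-0.32],[0,0,-0.4],[0,0,-0.48],[0,0,-0.531],[0,0,-0.531],[0,0,-0.531],[0,0,-0.531]], grip=[1,1,1,1,1,1,1,1,1,1])

```text
time_s: 1.35
eef_pos: [0.5094, -0.2743, 0.1506]
eef_rot: [0.0, 0.907, 0.422, -0.0]
wrist_force: [0.6, 0.2, -0.2]
opening: 1.0
grasp_force: 0.0
```

```bash
python3 -c "
from h import *
st();to([510,-272.5,64],tool(-40))"
```

```text
1.35 [ 509.4 -274.3  150.6] [[0.644, 0.765, 0.0], [0.765, -0.644, -0.001], [-0.0, 0.0, -1.0]] q [-0.7   0.3   1.68 -0.    1.16  0.  ] [ 0.6  0.2 -0.2] 0.9995879237605233
shift [ 1.8 -0.8 86.6] rot [ 0.     0.    -0.002]
```

Emit:
play_rows(xyz=[[1.8,-0.8,30],[1.8,-0.8,60],[1.8,-0.8,80],[1.8,-0.8,86.6],[1.8,-0.8,86.6],[1.8,-0.8,86.6],[1.8,-0.8,86.6],[1.8,-0.8,86.6],[1.8,-0.8,86.6],[1.8,-0.8,86.6]], rot=[[0,0,0],[0,0,0],[0,0,0],[0,0,0],[0,0,0],[0,0,0],[0,0,0],[0,0,0],[0,0,0],[0,0,0]], grip=[1,1,1,1,0.6,0.6,0.6,0.6,0.6,0.6])

```text
time_s: 2.6
eef_pos: [0.5113, -0.2718, 0.0648]
eef_rot: [0.001, 0.906, 0.423, 0.0]
wrist_force: [-1.2, 1.3, 5.5]
opening: 0.735
grasp_force: 66.7
```

```bash
python3 -c "
from h import *
st();c=vision.camera('side');save('g1.png',cv2.resize(c['color'][200:380,200:440],(720,540)))
R1=tool(-33)
to([510,-272.5,190],tool(-40));to([452,238.5,190],R1)"
```

```text
2.6 [ 511.3 -271.8   64.8] [[0.643, 0.766, 0.002], [0.766, -0.643, -0.001], [-0.0, 0.002, -1.0]] q [-0.69  0.42  1.72 -0.    1.    0.  ] [-1.2  1.3  5.5] 0.7350762949834874
shift [  -1.4   -0.3 -125.1] rot [0.002 0.    0.   ]
shift [ 352.9 -373.1 -126. ] rot [ 0.002  0.    -0.122]
```

View pics/g1.png

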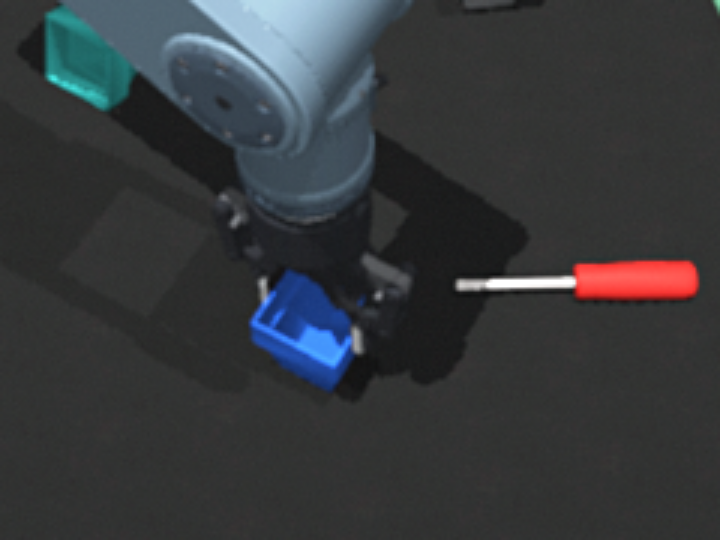

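The blue tub is gripped squarely by its collar (pads at 262,290 and 357,335). Next I lift it and carry it across.

Emit:
play_rows(xyz=[[0,0,-50],[0,0,-100],[0,0,-126],[40,-42,-126],[80,-84,-126],[120,-126,-126],[160,-168,-126],[200,-211,-126],[240,-253,-126],[280,-296,-126]], rot=[[0,0,0],[0,0,0],[0,0,0],[0,0,-0.03],[0,0,-0.06],[0,0,-0.09],[0,0,-0.12],[0,0,-0.12],[0,0,-0.12],[0,0,-0.12]], grip=[0.6,0.6,0.6,0.6,0.6,0.6,0.6,0.6,0.6,0.6])

```text
time_s: 3.9
eef_pos: [0.4631, 0.1353, 0.1897]
eef_rot: [0.0, 0.879, 0.476, 0.0]
wrist_force: [1.2, -0.3, -0.4]
opening: 0.736
grasp_force: 66.5
```

```bash
python3 -c "
from h import *
st();to([452,238.5,190],tool(-33))"
```

```text
3.9 [463.1 135.3 189.7] [[0.547, 0.837, 0.0], [0.837, -0.547, 0.0], [0.0, 0.0, -1.0]] q [0.04 0.04 1.89 0.   1.21 0.62] [ 1.2 -0.3 -0.4] 0.7361688939273753
shift [ 80.3 -65.7  -0.3] rot [ 0.    -0.    -0.002]
```

Emit:
play_rows(xyz=[[40,-33,0],[70,-57,0],[80.3,-65.7,0],[80.3,-65.7,0],[80.3,-65.7,15],[80.3,-65.7,25],[80.3,-65.7,30],[80.3,-65.7,30],[80.3,-65.7,30],[80.3,-65.7,30]], rot=[[0,0,0],[0,0,0],[0,0,0],[0,0,0],[0,0,0],[0,0,0],[0,0,0],[0,0,0],[0,0,0],[0,0,0]], grip=[0.6,0.6,0.6,0.6,0.6,0.6,0.6,0.6,0.6,0.6])

```text
time_s: 5.15
eef_pos: [0.4529, 0.2367, 0.1601]
eef_rot: [0.0, 0.879, 0.476, 0.0]
wrist_force: [0.4, -0.3, -1.4]
opening: 0.736
grasp_force: 66.5
```

```bash
cat > look.py <<'E'
import sys
from h import *
st()
c=vision.camera('side');save(sys.argv[1],cv2.resize(c['color'][80:200,180:340],(800,600),interpolation=cv2.INTER_CUBIC))
E
python3 look.py b1.png; python3 -c "
from h import *
to([452,238.5,125],tool(-33))"
```

```text
5.15 [452.9 236.7 160.1] [[0.546, 0.838, 0.001], [0.838, -0.546, 0.0], [0.001, 0.001, -1.0]] q [ 0.25  0.14  1.85 -0.    1.15  0.83] [ 0.4 -0.3 -1.4] 0.7363056728173054
shift [ 1.  -1.7 35.1] rot [ 0.001 -0.001 -0.002]
```

View pics/b1.png

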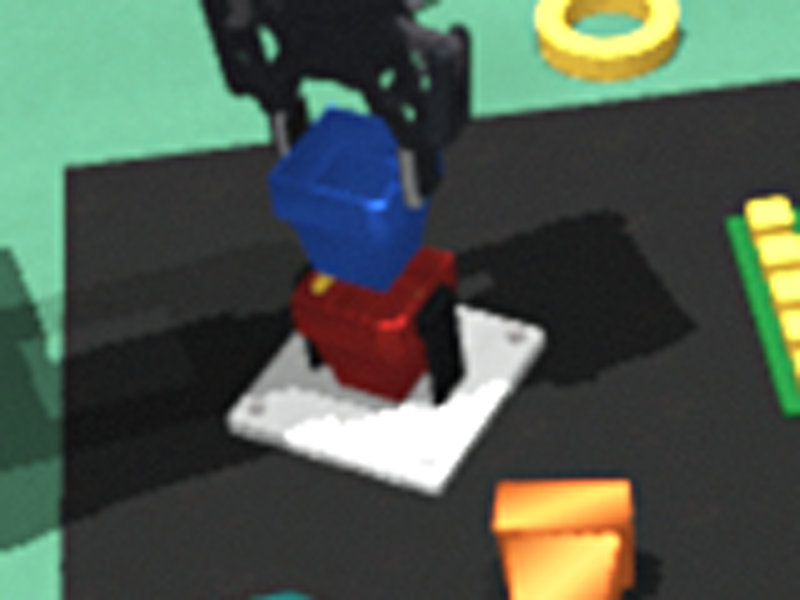

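The blue tub (350,200) hangs centred over the dock mouth (375,290), with its sides parallel. Next I lower and press.

Emit:
play_rows(xyz=[[1,-1.7,10],[1,-1.7,20],[1,-1.7,30],[1,-1.7,38],[1,-1.7,44],[1,-1.7,48],[1,-1.7,51],[1,-1.7,54],[1,-1.7,56],[1,-1.7,56]], rot=[[0,0,0],[0,0,0],[0,0,0],[0,0,0],[0,0,0],[0,0,0],[0,0,0],[0,0,0],[0,0,0],[0,0,0]], grip=[0.6,0.6,0.6,0.6,0.6,0.6,0.6,0.6,0.6,0.6])

```text
time_s: 6.45
eef_pos: [0.4523, 0.2388, 0.1042]
eef_rot: [-0.0, 0.879, 0.476, 0.001]
wrist_force: [-0.3, 1.3, 3.3]
opening: 0.734
grasp_force: 67.2
```

Emit:
play_rows(xyz=[[0,0,0.7],[0,0,1.4],[0,0,2],[0,0,2.7],[0,0,3.4],[0,0,4],[0,0,4],[0,0,4],[0,0,4],[0,0,4]], rot=[[0,0,0],[0,0,0],[0,0,0],[0,0,0],[0,0,0],[0,0,0],[0,0,0],[0,0,0],[0,0,0],[0,0,0]], grip=[0.6,0.6,0.6,0.6,0.6,0.6,0.6,0.6,0.6,0.6])

```text
time_s: 7.7
eef_pos: [0.4525, 0.2388, 0.1027]
eef_rot: [0.0, 0.879, 0.476, 0.001]
wrist_force: [-11.4, -1.6, 27.6]
opening: 0.736
grasp_force: 70.1
```

The force rose steeply at 102.7 mm, and I predicted home at 102.8. Now release and retreat.

Emit:
play_rows(xyz=[[0,0,1.5],[0,0,1.5],[0,0,1.5],[0,0,1.5],[0,0,-10],[0,0,-50],[0,0,-100],[0,0,-100],[0,0,-100],[0,0,-100]], rot=[[0,0,0],[0,0,0],[0,0,0],[0,0,0],[0,0,0],[0,0,0],[0,0,0],[0,0,0],[0,0,0],[0,0,0]], grip=[0.8,1,1,1,1,1,1,1,1,1])

```text
time_s: 8.95
eef_pos: [0.4508, 0.2382, 0.1984]
eef_rot: [-0.0, 0.879, 0.476, -0.001]
wrist_force: [0.0, 1.0, 0.9]
opening: 1.002
grasp_force: 0.0
```

```bash
cat > m2.py <<'E'
from meas import *
exec('''
# orange: fit from first pictures: top collar face + base, both views
for c,b in((A,(280,195,335,250)),(B,(270,165,315,217))):
    p=pts(c,"orange",b)*1000; p=p[(p[:,2]>8)]
    for az in (76,78,80,82):
        h=np.array([np.cos(np.radians(az)),np.sin(np.radians(az))]);s=np.array([h[1],-h[0]])
        q=p[p[:,2]>56]; print(az,"side",np.percentile(q[:,:2]@s,[1,50,99]).round(1),np.ptp(q[:,:2]@s).round(1),"along",np.percentile(q[:,:2]@h,[1,99]).round(1),"all along",np.percentile(p[:,:2]@h,[1,99]).round(1), np.polyfit(q[:,:2]@h,q[:,2],1).round(3))
''')
E
python3 m2.py | tail -8
python3 - <<'E'
from h import *
st()
c=vision.camera('side');np.savez('s2.npz',**{k:c[k] for k in("color","depth","camera_matrix","extrinsics")})
P=cloud(c)*1000;h=cv2.cvtColor(c["color"],cv2.COLOR_RGB2HSV)
m=(h[...,0]>100)&(h[...,0]<125)&(h[...,1]>110);m[:,:200]=0;m[:100]=0;m[180:]=0;m[:,320:]=0
p=P[m];p=p[(abs(p[:,0]-452)<60)&(abs(p[:,1]-238)<60)];q=p[p[:,2]>np.percentile(p[:,2],98)-8]
print(len(p),np.percentile(p,[2,98],axis=0),cv2.minAreaRect(q[:,:2].astype(np.float32)))
E
```

```text
76 side [467.3 498.6 530.1] 64.3 along [173.6 206.9] all along [143.  222.3] [ 0.361 -3.836]
78 side [473.7 505.2 536.7] 64.0 along [156.7 189. ] all along [125.7 204.6] [0.363 2.186]
80 side [479.8 510.8 542.5] 64.4 along [138.9 172. ] all along [107.8 186.9] [0.361 8.844]
82 side [485.2 516.  547.9] 64.8 along [120.5 153.9] all along [ 89.9 169. ] [ 0.357 15.95 ]
76 side [466.1 497.2 529.3] 64.2 along [172.7 208.4] all along [141.3 209.6] [ 0.34  -0.834]
78 side [472.8 503.4 535.5] 63.4 along [155.5 190.5] all along [123.7 191. ] [0.338 5.374]
80 side [478.8 509.  541.2] 62.8 along [138.2 172.5] all along [105.8 172.4] [ 0.334 12.019]
82 side [484.2 514.1 546.5] 62.7 along [120.3 154.9] all along [ 87.8 154.6] [ 0.327 18.914]
8.95 [450.8 238.2 198.4] [[0.546, 0.838, -0.002], [0.838, -0.546, -0.001], [-0.002, -0.002, -1.0]] q [0.25 0.09 1.82 0.   1.23 0.83] [0.  1.  0.9] 1.0015428611792077
634 [[411.07003934 195.03996665  62.05983316]
 [490.81758113 276.88987315 110.47835749]] ((452.2708740234375, 237.03233337402344), (68.97705078125, 67.72013092041016), 58.17857360839844)
```

The blue rim is at about 109 mm, centred at (452,237), so it is seated. For orange I'll use a grasp tilted 45° from the mouth side, then turn it 75°.

```bash
python3 -c "
from h import *
to([533,81,150],tool(-11,-45));to([533,81,35],tool(-11,-45))"
```

```text
shift [-86.7 154.7  48.3] rot [-0.154 -0.774 -0.365]
shift [-86.5 154.9 163.3] rot [-0.154 -0.774 -0.365]
```

Emit:
play_rows(xyz=[[-15,26,0],[-30,52,0],[-45,78,0],[-60,104,0],[-75,130,0],[-87,155,20],[-87,155,48],[-87,155,48],[-87,155,48],[-87,155,48]], rot=[[-0.02,-0.1,-0.05],[-0.04,-0.21,-0.1],[-0.07,-0.35,-0.165],[-0.1,-0.5,-0.235],[-0.13,-0.65,-0.306],[-0.154,-0.774,-0.365],[-0.154,-0.774,-0.365],[-0.154,-0.774,-0.365],[-0.154,-0.774,-0.365],[-0.154,-0.774,-0.365]], grip=[1,1,1,1,1,1,1,1,1,1])

```text
time_s: 10.25
eef_pos: [0.5348, 0.0811, 0.1532]
eef_rot: [0.245, 0.714, 0.587, -0.293]
wrist_force: [0.8, 0.0, -0.4]
opening: 1.002
grasp_force: 0.0
```

```bash
python3 look.py o1.png; python3 -c "
from h import *
to([533,81,35],tool(-11,-45))"
```

```text
10.25 [534.8  81.1 153.2] [[0.139, 0.982, -0.131], [0.695, -0.191, -0.693], [-0.706, 0.005, -0.708]] q [ 0.28  0.54  1.54 -0.68  1.51  0.68] [ 0.8  0.  -0.4] 1.0015474550459837
shift [83.1 -2.3 84. ] rot [ 0.004 -0.002 -0.003]
```

View pics/o1.png

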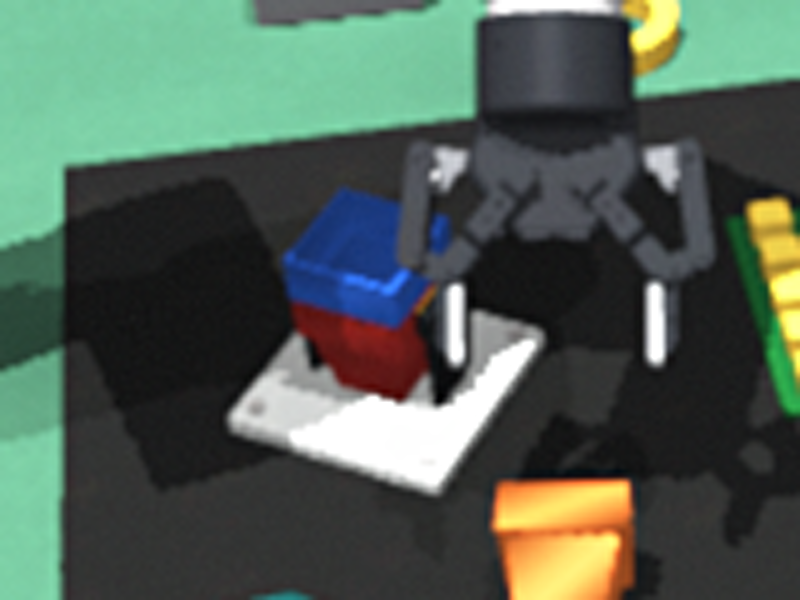

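The blue tub (370,260) is seated on the dock, and the fingers (455,325 and 655,325) straddle the orange collar line. Next I descend and grip.

Emit:
play_rows(xyz=[[20,-1,20],[40,-2,40],[60,-2.3,60],[75,-2.3,76],[83,-2.3,84],[83,-2.3,84],[83,-2.3,84],[83,-2.3,84],[83,-2.3,84],[83,-2.3,84]], rot=[[0,0,0],[0,0,0],[0,0,0],[0,0,0],[0,0,0],[0,0,0],[0,0,0],[0,0,0],[0,0,0],[0,0,0]], grip=[1,1,1,1,1,1,0.6,0.6,0.6,0.6])

```text
time_s: 11.55
eef_pos: [0.5329, 0.0809, 0.0348]
eef_rot: [0.245, 0.713, 0.587, -0.293]
wrist_force: [0.5, 1.6, 7.1]
opening: 0.737
grasp_force: 65.6
```

Emit:
play_rows(xyz=[[0,0,0],[0,0,0],[-20,0,-20],[-50,0,-50],[-80,0,-80],[-110,0,-110],[-110,0,-110],[-110,0,-110],[-110,0,-110],[-110,0,-110]], rot=[[0,0,0],[0,0,0],[0,0,0],[0,0,0],[0,0,0],[0,0,0],[0,0,0],[0,0,0],[0,0,0],[0,0,0]], grip=[0.6,0.6,0.6,0.6,0.6,0.6,0.6,0.6,0.6,0.6])

```text
time_s: 12.8
eef_pos: [0.5309, 0.0804, 0.1878]
eef_rot: [0.244, 0.713, 0.588, -0.295]
wrist_force: [-0.6, -0.0, -0.9]
opening: 0.736
grasp_force: 65.7
```

```bash
python3 -c "
from h import *
st();to([440,222,215],tool(-33,30))"
```

```text
12.8 [530.9  80.4 187.8] [[0.135, 0.982, -0.135], [0.694, -0.191, -0.694], [-0.707, 0.0, -0.707]] q [ 0.28  0.48  1.54 -0.68  1.55  0.64] [-0.6 -0.  -0.9] 0.7360574467558333
shift [  66.7 -116.2 -105.3] rot [0.054 1.292 0.409]
```

Orange is held. Next I turn it upright while carrying it over the dock.

Emit:
play_rows(xyz=[[10,-13,-30],[20,-26,-45],[30,-40,-57],[40,-54,-68],[50,-67,-80],[60,-81,-95],[70,-95,-108],[79,-107,-118],[79,-107,-118],[79,-107,-118]], rot=[[0.007,0.16,0.05],[0.014,0.32,0.1],[0.02,0.48,0.15],[0.027,0.65,0.205],[0.034,0.81,0.256],[0.04,0.97,0.307],[0.047,1.13,0.358],[0.054,1.29,0.409],[0.054,1.292,0.409],[0.054,1.292,0.409]], grip=[0.6,0.6,0.6,0.6,0.6,0.6,0.6,0.6,0.6,0.6])

```text
time_s: 14.05
eef_pos: [0.4538, 0.2371, 0.217]
eef_rot: [-0.122, 0.849, 0.462, 0.228]
wrist_force: [-0.6, 0.9, -0.9]
opening: 0.738
grasp_force: 65.7
```

```bash
cat > look2.py <<'E'
import sys
from h import *
st();out=[]
for n in("side","top"):
    c=vision.camera(n);P=cloud(c)*1000;h=cv2.cvtColor(c["color"],cv2.COLOR_RGB2HSV)
    m=(h[...,0]>7)&(h[...,0]<22)&(h[...,1]>110)&(h[...,2]>40)
    m&=(np.hypot(P[...,0]-452,P[...,1]-238)<80)&(P[...,2]>60)
    p=P[m];
    if len(p)>30:
        print(n,len(p),np.percentile(p,[1,99],axis=0).round(1).tolist(),cv2.minAreaRect(p[p[:,2]>np.percentile(p[:,2],98)-10][:,:2].astype(np.float32)))
    cr=c["color"][60:180,180:340] if n=="side" else c["color"][200:320,140:300]
    out.append(cv2.resize(cr,(400,300),interpolation=cv2.INTER_CUBIC))
save(sys.argv[1],np.vstack(out))
to([452,237.5,160],tool(-33,30))
E
python3 look2.py t1.png
```

```text
14.05 [453.8 237.1 217. ] [[0.47, 0.839, 0.274], [0.728, -0.544, 0.417], [0.499, 0.004, -0.866]] q [-0.02 -0.18  2.12  0.54  0.97  0.3 ] [-0.6  0.9 -0.9] 0.737732751350356
side 700 [[411.1, 188.6, 79.0], [481.5, 271.0, 256.9]] ((446.6910705566406, 207.619140625), (40.605384826660156, 100.5997314453125), 35.378780364990234)
top 603 [[438.2, 194.8, 172.5], [497.5, 277.1, 338.9]] ((448.2532958984375, 208.26803588867188), (6.118500709533691, 31.901735305786133), 41.60489273071289)
shift [-29.8  -2.   49. ] rot [ 0.003 -0.001  0.003]
```

View pics/t1.png

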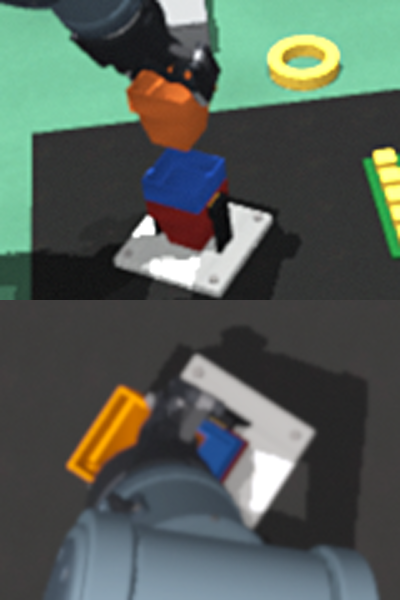

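The top view shows only part of the orange mouth (105,435). In the side view the tub (170,110) looks tipped, so I'll measure its axis from face normals.

```bash
cat > ax.py <<'E'
from h import *
st();hz=np.array([np.cos(np.radians(57)),np.sin(np.radians(57)),0]);ya=np.array([hz[1],-hz[0],0])
o=readout.get_obs()["eef_pos"]*1000
for n in("side","top"):
    c=vision.camera(n);P=cloud(c)*1000;h=cv2.cvtColor(c["color"],cv2.COLOR_RGB2HSV)
    m=(h[...,0]>5)&(h[...,0]<24)&(h[...,1]>130)&(h[...,2]>60)&(np.linalg.norm(P-o,axis=-1)<85)
    k=cv2.connectedComponentsWithStats(m.astype(np.uint8))
    i=1+np.argmax(k[2][1:,4]);m=k[1]==i;print(n,k[2][i])
    Q=np.stack([P@hz-o@hz,P@ya-o@ya,P[...,2]-o[2]],-1)
    v,u=np.where(m);print(np.percentile(Q[m],[1,99],axis=0).round(0).tolist())
    # local normals
    N=[]
    for a,b in zip(v,u):
        w=(slice(a-3,a+4),slice(b-3,b+4));q=Q[w][m[w]]
        if len(q)<45: continue
        q0=q-q.mean(0);s,V=np.linalg.svd(q0)[1:];
        if s[2]/np.sqrt(len(q))>1.0: continue
        nn=V[2]; nn=nn*np.sign(nn@((c["extrinsics"][:3,3]*1000-o)@np.c_[hz,ya,[0,0,1]])); N.append(np.r_[nn,q.mean(0)])
    N=np.array(N);
    if len(N)<12: print("few normals",len(N)); continue
    _,lab,C=cv2.kmeans(N[:,:3].astype(np.float32),4,None,(3,50,1e-4),5,cv2.KMEANS_PP_CENTERS)
    for j in range(4): print("n(h,y,up)",C[j].round(2),(lab==j).sum(),N[lab[:,0]==j,3:].mean(0).round(0))
    p=Q[m]; t=p[p[:,2]>np.percentile(p[:,2],97)];print("highest",t.mean(0).round(0)); t=p[p[:,2]<np.percentile(p[:,2],3)];print("lowest",t.mean(0).round(0))
E
python3 ax.py
```

```text
14.15 [454.2 237.6 217.3] [[0.469, 0.839, 0.275], [0.728, -0.544, 0.418], [0.5, 0.004, -0.866]] q [-0.02 -0.18  2.12  0.54  0.97  0.3 ] [ 0.6 -0.1 -0.5] 0.7380905653975371
side [231  87  33  33 665]
[[-35.0, -31.0, -62.0], [25.0, 33.0, 9.0]]
few normals 0
top [167 235  33  37 564]
[[-13.0, -30.0, -44.0], [32.0, 33.0, 60.0]]
n(h,y,up) [-1.    0.02  0.05] 29 [29.  1. -4.]
n(h,y,up) [-0.98  0.05  0.19] 12 [ 24.  -1. -25.]
n(h,y,up) [-0.98 -0.01  0.18] 23 [ 24.   5. -28.]
n(h,y,up) [-1.    0.07  0.03] 9 [29. -5. -3.]
highest [-12.  27.  56.]
lowest [ 21.   6. -44.]
```

The inner collar wall lies at h=+29 mm and is vertical within 3°, and the taper normal is right. So the tub is upright and centred on the TCP, and the tipped look came from perspective. Next I lower it.

Emit:
play_rows(xyz=[[-10,-1.7,15],[-20,-1.7,32],[-27,-1.7,45],[-33,-1.7,55],[-38,-1.7,63],[-41,-1.7,69],[-44,-1.7,74],[-44,-1.7,74],[-44,-1.7,74],[-44,-1.7,74]], rot=[[0,0,0],[0,0,0],[0,0,0],[0,0,0],[0,0,0],[0,0,0],[0,0,0],[0,0,0],[0,0,0],[0,0,0]], grip=[0.6,0.6,0.6,0.6,0.6,0.6,0.6,0.6,0.6,0.6])

```text
time_s: 15.5
eef_pos: [0.4515, 0.2378, 0.1309]
eef_rot: [-0.123, 0.848, 0.461, 0.229]
wrist_force: [0.3, -0.3, -0.4]
opening: 0.729
grasp_force: 65.8
```

```bash
python3 ax.py
```

```text
15.5 [451.5 237.8 130.9] [[0.47, 0.839, 0.275], [0.726, -0.545, 0.42], [0.502, 0.003, -0.865]] q [-0.02 -0.02  2.19  0.65  0.78  0.13] [ 0.3 -0.3 -0.4] 0.728911834276918
side [235 116  28  21 349]
[[-36.0, -32.0, -41.0], [24.0, 34.0, 9.0]]
few normals 0
top [186 239  30  35 492]
[[-14.0, -29.0, -56.0], [32.0, 34.0, 61.0]]
n(h,y,up) [-0.99 -0.01  0.16] 25 [ 23.   1. -33.]
n(h,y,up) [-0.98  0.04  0.17] 21 [ 23.   3. -32.]
n(h,y,up) [-0.98 -0.04  0.2 ] 7 [ 24. -11. -28.]
n(h,y,up) [-1.    0.05  0.07] 2 [29.  4. -4.]
highest [-12.  26.  57.]
lowest [ 19.  -2. -55.]
```

It went in with no contact force. Now release and back off along the tool axis.

Emit:
play_rows(xyz=[[0,0,0],[0,0,0],[0,0,0],[0,0,-20],[0,0,-50],[0,0,-90],[0,0,-120],[0,0,-120],[0,0,-120],[0,0,-120]], rot=[[0,0,0],[0,0,0],[0,0,0],[0,0,0],[0,0,0],[0,0,0],[0,0,0],[0,0,0],[0,0,0],[0,0,0]], grip=[0.85,1,1,1,1,1,1,1,1,1])

```text
time_s: 16.85
eef_pos: [0.4176, 0.1878, 0.2329]
eef_rot: [-0.124, 0.849, 0.461, 0.228]
wrist_force: [-0.1, 0.3, -0.0]
opening: 0.998
grasp_force: 0.0
```

```bash
cat > st.py <<'E'
from h import *
st()
for n in("side","top"):
    c=vision.camera(n);P=cloud(c)*1000;h=cv2.cvtColor(c["color"],cv2.COLOR_RGB2HSV)
    for nm,lo,hi in(("or",8,22),("bl",100,125)):
        m=(h[...,0]>=lo)&(h[...,0]<=hi)&(h[...,1]>110)&(h[...,2]>40)&(np.hypot(P[...,0]-452,P[...,1]-238)<60)&(P[...,2]>50)&(P[...,2]<160)
        p=P[m]
        if len(p)<40: continue
        zt=np.percentile(p[:,2],98);q=p[p[:,2]>zt-8]
        r=cv2.minAreaRect(q[:,:2].astype(np.float32));t=np.radians(57);E=np.array([[np.cos(t),np.sin(t)],[np.sin(t),-np.cos(t)]])
        e=(q[:,:2]-[452,238])@E.T
        # rim heights per side
        s=[np.percentile(q[k][:,2],90).round(1) if k.sum()>3 else None for k in(e[:,0]>24,e[:,0]<-24,e[:,1]>24,e[:,1]<-24)]
        print(n,nm,len(p),"zt",zt.round(1),"rect",np.round(r[0],1),np.round(r[1],1),round(r[2],1),"rim +h -h +y -y",s)
to([452,238,200],tool(-33));to([452,238,150],tool(-33))
E
python3 st.py
```

```text
16.85 [417.6 187.8 232.9] [[0.471, 0.839, 0.272], [0.726, -0.544, 0.42], [0.501, -0.0, -0.866]] q [-0.17 -0.34  2.21  0.54  1.11  0.2 ] [-0.1  0.3 -0. ] 0.9982987548131954
side or 656 zt 135.7 rect [450.5 236.2] [68.  67.4] 58.6 rim +h -h +y -y [np.float64(135.2), np.float64(135.3), np.float64(135.4), np.float64(135.6)]
side bl 214 zt 106.3 rect [454.9 215.4] [88.2 45.4] 11.1 rim +h -h +y -y [None, np.float64(104.2), np.float64(106.4), None]
top or 1174 zt 136.8 rect [452.1 236.5] [65.  64.2] 57.2 rim +h -h +y -y [np.float64(137.2), np.float64(136.4), np.float64(137.0), np.float64(136.7)]
shift [36.   1.5 59.1] rot [-0.    -0.525  0.001]
shift [ 11.    1.5 102.4] rot [-0.    -0.525  0.001]
```

The orange rim is level at about 135–136 mm (the view reads ~1.5 mm high; home is 134). I'll press it home with a vertical grip.

Emit:
play_rows(xyz=[[6,0,10],[12,0,20],[24,1,40],[36,1.5,59],[36,1.5,59],[23,1.5,81],[11,1.5,102],[6,1.5,111],[1,1.5,120],[1,1.5,120]], rot=[[0,-0.13,0],[0,-0.26,0],[0,-0.4,0],[0,-0.525,0],[0,-0.525,0],[0,-0.525,0],[0,-0.525,0],[0,-0.525,0],[0,-0.525,0],[0,-0.525,0]], grip=[1,1,1,1,1,1,1,1,1,1])

```text
time_s: 18.2
eef_pos: [0.4527, 0.2374, 0.1308]
eef_rot: [0.001, 0.879, 0.477, 0.001]
wrist_force: [0.5, -0.9, -0.8]
opening: 1.0
grasp_force: 0.0
```

Emit:
play_rows(xyz=[[0,0,0],[0,0,0],[0,0,0],[0,0,0],[0,0,0],[0,0,1],[0,0,2],[0,0,3],[0,0,3],[0,0,3]], rot=[[0,0,0],[0,0,0],[0,0,0],[0,0,0],[0,0,0],[0,0,0],[0,0,0],[0,0,0],[0,0,0],[0,0,0]], grip=[0.6,0.6,0.6,0.6,0.6,0.6,0.6,0.6,0.6,0.6])

```text
time_s: 19.45
eef_pos: [0.4536, 0.238, 0.1321]
eef_rot: [0.001, 0.879, 0.477, 0.001]
wrist_force: [-12.3, -4.0, 28.6]
opening: 0.732
grasp_force: 68.5
```

The press reached 28.6 N with no downward movement, so it is home. Now release, retreat and check.

Emit:
play_rows(xyz=[[0,0,-2],[0,0,-2],[0,0,-2],[0,0,-2],[0,0,-20],[0,0,-60],[-40,0,-100],[-90,0,-120],[-120,0,-120],[-120,0,-120]], rot=[[0,0,0],[0,0,0],[0,0,0],[0,0,0],[0,0,0],[0,0,0],[0,0,0],[0,0,0],[0,0,0],[0,0,0]], grip=[0.8,1,1,1,1,1,1,1,1,1])

```text
time_s: 20.7
eef_pos: [0.3868, 0.1361, 0.2481]
eef_rot: [0.001, 0.879, 0.476, 0.001]
wrist_force: [-0.2, 0.2, 0.1]
opening: 1.002
grasp_force: 0.0
```

```bash
python3 st.py; python3 look.py fin.png
```

```text
20.7 [386.8 136.1 248.1] [[0.546, 0.838, 0.003], [0.838, -0.546, -0.001], [0.001, 0.003, -1.0]] q [ 0.05 -0.21  2.   -0.    1.35  0.63] [-0.2  0.2  0.1] 1.0017983715557484
side or 658 zt 135.6 rect [453.1 235.4] [71.4 68.4] 57.4 rim +h -h +y -y [np.float64(134.9), np.float64(135.4), np.float64(135.2), np.float64(134.9)]
side bl 207 zt 104.0 rect [453.5 215.3] [86.9 44.4] 8.6 rim +h -h +y -y [None, np.float64(103.3), np.float64(103.2), np.float64(101.5)]
top or 1185 zt 137.2 rect [453.9 235.6] [64.8 63.5] 57.0 rim +h -h +y -y [np.float64(136.9), np.float64(137.0), np.float64(137.6), np.float64(137.0)]
shift [119.6  -1.1  48.1] rot [ 0.002 -0.001 -0.001]
shift [119.5  -1.2  98.1] rot [ 0.002 -0.001 -0.001]
20.8 [387.6 137.2 248. ] [[0.545, 0.838, 0.003], [0.838, -0.545, -0.0], [0.001, 0.002, -1.0]] q [ 0.05 -0.21  2.   -0.    1.35  0.63] [-0.2  0.5  0.6] 1.000694578047861
```

View pics/fin.png

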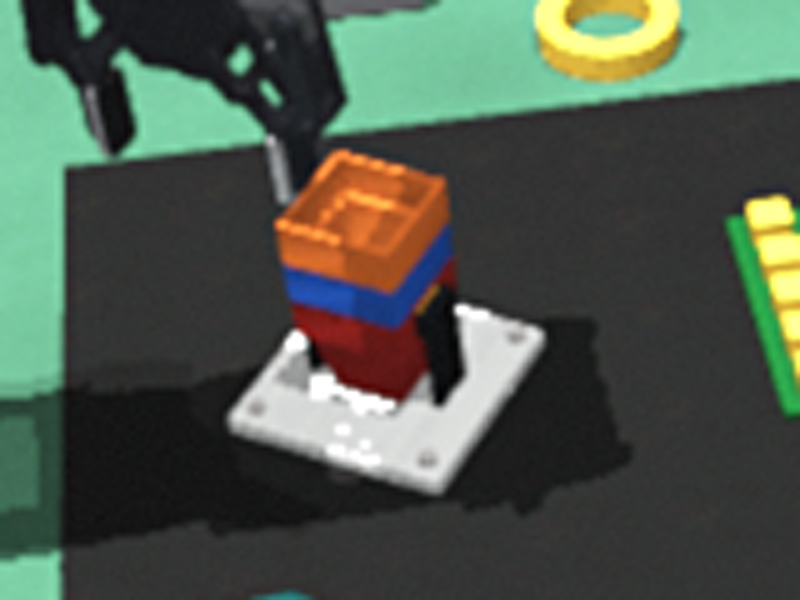

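The picture shows an upright nested stack: orange (365,220) on blue (370,290) on the dock, with parallel collars. Its rim is level, 52–53 mm above the dock rim (nominal 52), and the gripper is clear. Handing in.

```bash
python3 -c "
from h import *
print(ctrl.hand_in())"
```

```text
the job is handed in; nothing more can be done
None
```

I pressed the blue tub home in the red dock and the orange tub home in it, let go, and handed the job in at about 21 s; the hand-in returned no verdict, and the last measured rim was level, 52–53 mm above the dock's (nominal 52).

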